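Move the sample row to the other rack in reverse order

ROBOT

A 6-joint arm with a two-finger parallel gripper is mounted at the origin on a cart in front of the work surface, level with it; the furniture and walls round the work are solid. World frame = base frame: x ahead of the robot, y to its left, z up, the work surface at z = 0. Lengths are in m, angles in rad, forces in N, time in s.
With the tool pointing down it reaches from about 0.3 to 1 m from the base axis. Payload 5.1 kg.
Tool frame: the origin (TCP) lies midway between the tips of the shut fingers; the grasp point (between the pads) lies 19 mm behind it; z points along the fingers, y is the line along which they close (so a half turn about z gives the same grasp; the last joint's range is limited). The gripper opens to 95 mm and grips with 3 to 60 N. Pads are 20 mm wide; open, the fingers measure 119 mm over their backs; the gripper's body (75 mm by 180 mm) begins 59 mm behind the grasp point.
Start: joints at [1.249, 0.124, 1.65, -0, 1.367, -0.083], TCP at [0.154, 0.632, 0.215] pointing down, gripper open.
Joint ranges: [-2.61, 2.61], [-1.02, 2.33], [0.03, 2.71], [-1.35, 4.49], [0.32, 2.68], [-2.91, 2.91]. Speed limits (rad/s): [2.57, 2.57, 3.14, 3.14, 3.14, 3.14].

INTERFACE

Orientations are given as a rotation vector (axis times angle).
In Python, from cell import robot gives the robot as it stands. The module is installed in compiled form; this text tells all that it offers.
- The arm moves only by the shell command python3 -m crank 'ROWS'. ROWS is text: rows parted by semicolons, each of 7 numbers parted by spaces: the turn, a rotation vector about the world's x, y, z in rad, then the shift along the world's x, y, z in cm, then the opening, from -1 (shut) to 1 (fully open). A call has exactly 8 rows; each row shifts and turns the commanded pose from where the row before left it; what a row does not reach is not made up. A row lasts 1/10 s, in which the tool goes at most 50 mm and 8.59 degrees, less where a joint would pass 70% of its speed; a pose out of reach is approached as far as the arm can. A call is refused whole if a number of a shift passes 5 or a number of a turn 0.15, either way. A call with a gripper value outside its range is refused whole. The fingers move at their own pace and stop on an object; the grip force is fixed at half the most. Time passes only in rows, so rows that do not move let the fingers close, or fill a call up. It gives the time, the measured TCP pose, the force, the opening and the grip force at its end, in the units of the state.
- robot.sense(): the state, without advancing time (a new reading comes with each control period).
- robot.camera(name): name is "side" or "top"; returns the picture (384x512x3 uint8, red, green, blue); there is no depth.
- robot.camera_info(name): a dict with "fx", "fy", "cx", "cy" (pixels), "rvec" (rotation vector, rad) and "tvec" (3), from world to camera coordinates, as OpenCV has them. Camera axes: x right, y down, z forward; pixel columns grow to the right and rows downward; lengths in m; the calibration is good to about 2 mm. A picture is of the moment at which its call begins. camera_info takes no time and is no camera call.
- robot.sign_off(): hands the job in; it is judged then, once.
The state is a dict: "time_s": time; "q": joint angles; "qvel": joint speeds; "effort": joint torques, N m; "position": TCP position; "tool_rot": TCP orientation; "force": force on the tool from outside, world axes, zero at the start; "moment": the same for the moment, N m; "gripper_width": finger opening in m; "grasp_force": force on a finger pad.
Only numpy, scipy, OpenCV 4.12 (cv2) and the standard library are available. Lean on these libraries where they do the work, as an engineer would, in place of code of your own. Each camera call takes 0.05 s, during which the arm holds its last target. There are 200 camera calls.

TASK

Move the three lidded weighing bottles and the small beaker from the rack they stand in to the empty rack, in reverse order: seen from the robot, the vessel now leftmost goes to the rightmost place, the second from the left to the second from the right, and so on. Each stands upright in the middle of its place on the rubber pad at the end, and none may be tipped over on the way.

Things in the scene. Friction and masses are not known exactly. Their poses are not given: they have to be found in the camera images.
- full_rack: Fixed aluminium rack, 72 mm deep (x), 312 mm long (y), 10 mm high plate; holds the vessels at the start. Origin: centre of its underside, on the worktop; +y runs along it to the left seen from the robot (turned up to 0.18 rad), +x away from the robot. Places at y = -111, -37, 37, 111 mm. Steel wire hoops, 5 mm thick, 25.5 mm high, cross it at y = -148, -74, 0, 74, 148.
- empty_rack: Fixed rack of the same make, size, axes, hoops and places, empty at the start. Its four places at y = -111, -37, 37, 111 mm, x = 0 are black rubber pads, 58 mm across, 3 mm thick: on these, as on the other rack's pads, a vessel's foot stands 13 mm above the worktop. +y: to the left seen from the robot (turned up to 0.18 rad).
- wide_bottle: Loose: broad, squat glass weighing bottle with a knobbed glass lid (lid and bottle are one piece): body 44 mm across, lid flange 46 mm across at 28 mm up, 46 mm high over the knob. Origin: centre of its underside, z up along its axis. At the start it stands upright on its own pad in any one of the four places of full_rack.
- middle_bottle: Loose: medium glass weighing bottle with a knobbed glass lid (one piece): body 38 mm across, lid flange 40 mm across at 32 mm up, 50 mm high over the knob. Origin: centre of its underside, z up along its axis. At the start it stands upright on its own pad in any one of the four places of full_rack.
- slim_bottle: Loose: slim, tall glass weighing bottle with a knobbed glass lid (one piece): body 32 mm across, lid flange 34 mm across at 40 mm up, 58 mm high over the knob. Origin: centre of its underside, z up along its axis. At the start it stands upright on its own pad in any one of the four places of full_rack.
- beaker: Loose: small open glass beaker without a lid, 53 mm across, 58 mm high. Origin: centre of its underside, z up along its axis. At the start it stands upright on its own pad in any one of the four places of full_rack.
- pad_wide_bottle: Fixed black rubber pad, 58 mm across, 3 mm thick, on the plate of full_rack, under wide_bottle at the start; it stays in its place and so still shows afterwards where wide_bottle stood. Origin: centre of its underside.
- pad_middle_bottle: Fixed black rubber pad, 58 mm across, 3 mm thick, on the plate of full_rack, under middle_bottle at the start; it stays in its place and so still shows afterwards where middle_bottle stood. Origin: centre of its underside.
- pad_slim_bottle: Fixed black rubber pad, 58 mm across, 3 mm thick, on the plate of full_rack, under slim_bottle at the start; it stays in its place and so still shows afterwards where slim_bottle stood. Origin: centre of its underside.
- pad_beaker: Fixed black rubber pad, 58 mm across, 3 mm thick, on the plate of full_rack, under beaker at the start; it stays in its place and so still shows afterwards where beaker stood. Origin: centre of its underside.
Not all that is in view belongs to the job. What is shaped like the middle_bottle but blue is not meant. What is shaped like the slim_bottle but green is not meant.

How it is judged:
By the outcome, as a careful person would: the job done as asked, in the order asked, and still so for the second after the job is handed in, with the robot touching nothing.
It also fails if it takes over 112 s, if anything falls off the work surface, if the arm or the gripper's body presses on something with over 40 N, if the wrist force passes 120 N, or if a joint passes its speed limit or range.

## Working session

There is one attempt and no reset: what is moved stays moved. The work goes in short steps, Python scripts to look and compute and a shell command to move; the robot and the scene stay as the last step left them, time stands still between calls to the robot, and variables do not carry over. Pictures are saved under pics/ and viewed, at most 14 in all, crops included, and the job is handed in when it is done.

```bash
mkdir -p pics; python3 - <<'E'
from cell import robot
import cv2
for n in("top","side"):
    cv2.imwrite(f"pics/{n}0.png",cv2.resize(robot.camera(n)[:,:,::-1],(800,600),interpolation=cv2.INTER_CUBIC))
    print(robot.camera_info(n))
s=robot.sense();print(s)
E
```

```text
{'fx': 496.5903500002893, 'fy': 496.5903500002893, 'cx': 255.0800757010689, 'cy': 186.03733424030614, 'rvec': array([ 2.15970587, -2.14472248,  0.13909251]), 'tvec': array([0.17832156, 0.56396039, 0.83410962])}
{'fx': 396.4841891836203, 'fy': 396.4841891836203, 'cx': 253.59549752160913, 'cy': 187.349252652491, 'rvec': array([ 0.62797541, -2.4081331 ,  1.49663048]), 'tvec': array([0.57100223, 0.10345859, 0.74890187])}
{'time_s': 0.1, 'q': array([ 1.24937831e+00,  1.24455111e-01,  1.65152363e+00,  2.90945029e-06,
        1.36751156e+00, -8.25840379e-02]), 'qvel': array([-1.43669868e-03, -1.26488435e-03, -3.33831273e-03, -9.22525096e-04,
       -1.40227016e-04,  5.79844166e-05]), 'effort': array([ 1.13298491e-03, -4.18881762e+01, -3.61096823e+01,  7.78297707e-02,
        4.60998039e-02, -7.45412035e-05]), 'position': array([0.15360401, 0.63099331, 0.21350829]), 'tool_rot': array([-3.74223588e-01, -3.11883681e+00,  2.91894583e-03]), 'force': array([ 0.64089325, -0.12165274, -0.93616346]), 'moment': array([-0.00774041, -0.05500615, -0.01645369]), 'grasp_force': 0.0, 'gripper_width': 0.09490522896802325}
```

View pics/top0.png

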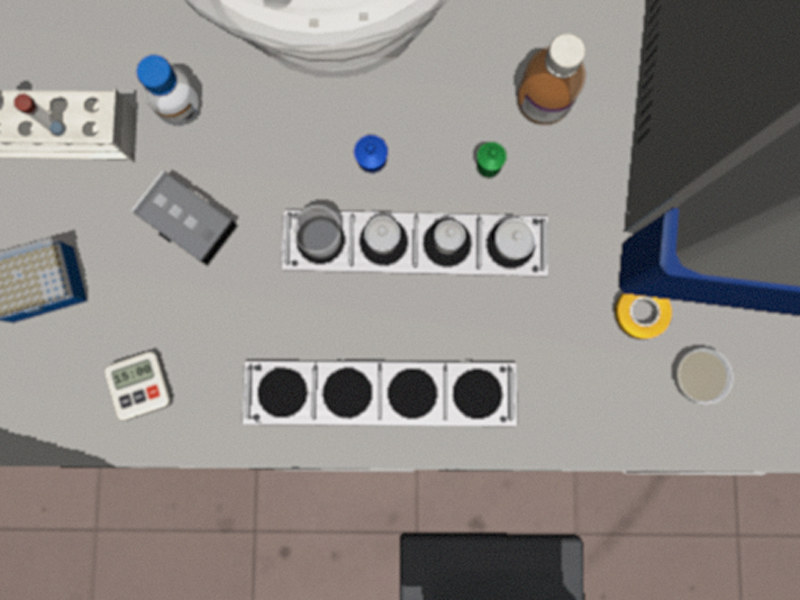

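View pics/side0.png

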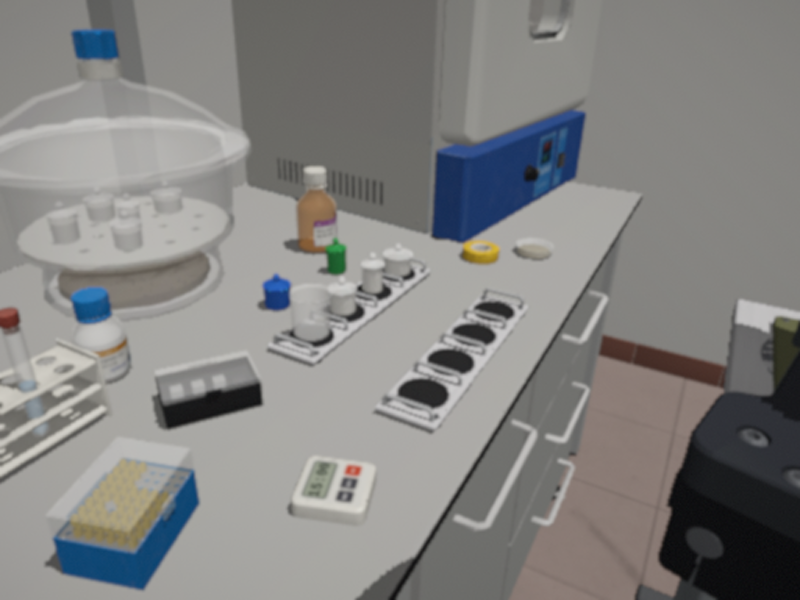

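The top picture (800 px wide) shows the full rack at about (415,243). From the left it holds the beaker (320,235), middle (384,238), slim (447,240) and wide (515,240). The empty rack is at (380,392), with pads at (282,392), (347,392), (412,393) and (477,393). The side view shows the same order. The blue and green decoys stand behind the full rack.

```bash
cat >h.py <<'E'
import numpy as np,cv2
from cell import robot
def cam(n):
    c=robot.camera_info(n);R=cv2.Rodrigues(c["rvec"])[0];K=np.array([[c["fx"],0,c["cx"]],[0,c["fy"],c["cy"]],[0,0,1]]);return K,R,c["tvec"]
def ray(n,p,z):
    K,R,t=cam(n);o=-R.T@t;d=R.T@np.linalg.solve(K,[p[0],p[1],1.]);return o+d*(z-o[2])/d[2]
def proj(n,P):
    K,R,t=cam(n);q=K@(R@np.asarray(P,float)+t);return q[:2]/q[2]
E
python3 - <<'E'
from h import *
im=robot.camera("top");g=im.max(2);K,R,t=cam("top");print("cam",-R.T@t)
n,l,st,ce=cv2.connectedComponentsWithStats((g<45).astype('uint8'))
for i in range(1,n):
    if 250<st[i,4]<1500 and st[i,0]<360: print(st[i],ce[i],ray("top",ce[i],.013).round(4))
# plate contours
m=(im.min(2)>185).astype('uint8')
m=cv2.morphologyEx(m,cv2.MORPH_CLOSE,np.ones((3,3)))
for c in cv2.findContours(m,cv2.RETR_EXTERNAL,cv2.CHAIN_APPROX_NONE)[0]:
    if cv2.contourArea(c)>3000:
        b=cv2.boxPoints(cv2.minAreaRect(c));print(cv2.contourArea(c),b.round(1).tolist());print([ray("top",p,.01)[:2].round(4).tolist() for p in b])
for n_,bx in(("top",(170,125,360,280)),("side",(160,140,350,280))):
    x0,y0,x1,y1=bx;I=robot.camera(n_)[y0:y1,x0:x1,::-1]
    cv2.imwrite(f"pics/{n_}1.png",cv2.resize(I,None,fx=4,fy=4,interpolation=cv2.INTER_CUBIC)[:600])
E
```

```text
cam [0.4484283  0.17971032 0.90122417]
[272 142  29  28 255] [283.83137255 159.75294118] [0.6144 0.1304 0.013 ]
[166 236  30  30 683] [180.30893119 250.78916545] [0.4491 0.3141 0.013 ]
[208 236  29  30 683] [221.90629575 250.92679356] [0.4494 0.2403 0.013 ]
[249 237  30  30 692] [263.54190751 251.30924855] [0.4493 0.1665 0.013 ]
[291 237  29  30 691] [305.0723589  251.52387844] [0.4494 0.0929 0.013 ]
6555.0 [[155.0, 232.0], [330.0, 232.0], [330.0, 272.0], [155.0, 272.0]]
[[0.4821, 0.3608], [0.4843, 0.0478], [0.4138, 0.0487], [0.4116, 0.3584]]
```

View pics/top1.png

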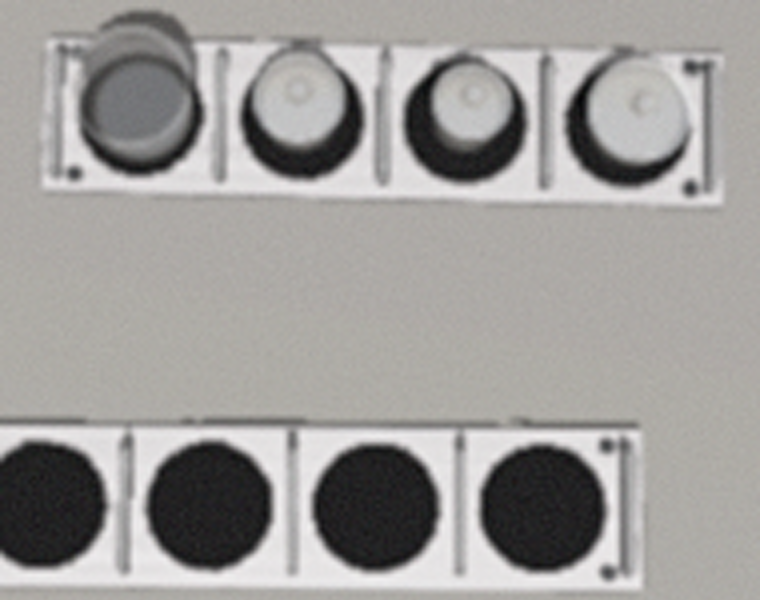

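View pics/side1.png

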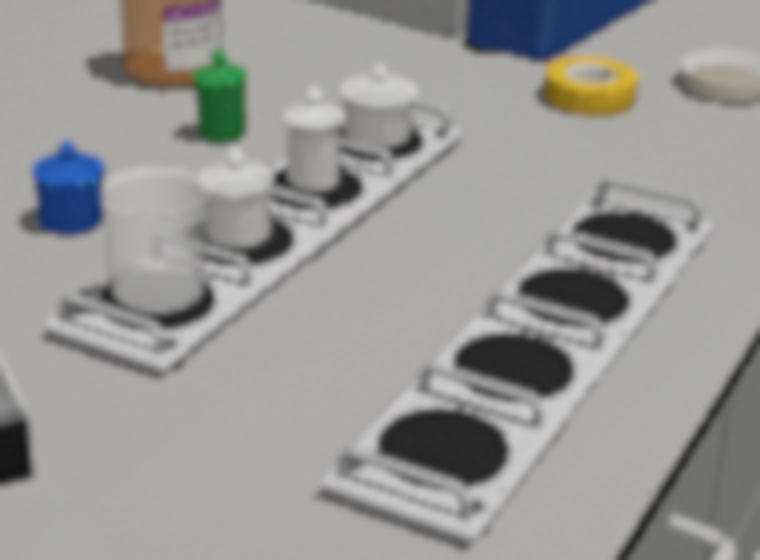

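```bash
python3 - <<'E'
from h import *
f=lambda x,y:(170+(x+.5)/4-.5,125+(y+.5)/4-.5)
C=[f(42,190),f(722,207),f(722,52),f(47,37)]
W=np.array([ray("top",p,.01)[:2] for p in C]);print(W.round(4),"centre",W.mean(0).round(4),"sizes",np.linalg.norm(W-np.roll(W,-1,0),axis=1).round(4))
d=(W[0]-W[1]);d/=np.linalg.norm(d);print("yaw",np.arctan2(-d[0],d[1]))
for y in(.111,.037,-.037,-.111):
    print("place",(W.mean(0)+d*y).round(4))
for n,p,z in(("beakbase",(137,98),.016),("mid",(299,92),.063),("slim",(473,95),.071),("wide",(643,103),.059)): print(n,ray("top",f(*p),z).round(4))
g=lambda x,y:(160+(x+.5)/4-.5,140+(y+.5)/4-.5)
for n,p,z in(("mid",(235,157),.062),("slim",(314,94),.070),("wide",(379,72),.058)): print("side",n,ray("side",g(*p),z).round(4))
for n,p,z in(("blue",(371,148),.05),("green",(490,150),.058),("jar",(330,72),.05),("jar",(330,72),.15)): print(n,ray("top",np.array(p)/1.5625,z).round(4))
for n,p,z in(("jarplatebottom",(140,297),.0),):print(n,ray("side",np.array(p)/1.5625,z).round(4))
# empty rack pads from side
im=robot.camera("side").max(2);n,l,st,ce=cv2.connectedComponentsWithStats((im<45).astype('uint8'))
for i in range(1,n):
    if 150<st[i,4]<900 : print(ce[i],st[i,4],ray("side",ce[i],.013).round(4))
print(np.array(cv2.Rodrigues(robot.sense()["tool_rot"])[0]).round(3))
E
```

```text
[[0.5909 0.3187]
 [0.5852 0.01  ]
 [0.657  0.0087]
 [0.662  0.3184]] centre [0.6238 0.164 ] sizes [0.3088 0.0719 0.3097 0.0711]
yaw -0.018513298317989594
place [0.6258 0.2749]
place [0.6245 0.201 ]
place [0.6231 0.127 ]
place [0.6217 0.053 ]
beakbase [0.6325 0.2758 0.016 ]
mid [0.6258 0.2011 0.063 ]
slim [0.6233 0.1267 0.071 ]
wide [0.6228 0.0526 0.059 ]
side mid [0.6222 0.2058 0.062 ]
side slim [0.6197 0.1296 0.07  ]
side wide [0.6179 0.057  0.058 ]
blue [0.7241 0.2146 0.05  ]
green [0.72   0.0806 0.058 ]
jar [0.8141 0.2628 0.05  ]
jar [0.7711 0.2531 0.15  ]
jarplatebottom [0.9084 0.2961 0.    ]
[504.49217391 246.35826087] 575 [0.0906 0.0904 0.013 ]
[289.38095238 229.95238095] 210 [0.4454 0.2373 0.013 ]
[271.41214058 250.50159744] 313 [0.4459 0.3128 0.013 ]
[135.06900726 259.15496368] 826 [0.6286 0.4475 0.013 ]
[[-0.972  0.237 -0.   ]
 [ 0.237  0.972 -0.001]
 [ 0.    -0.001 -1.   ]]
```

```bash
R='0 0 -0.0833 2.94 -2.22 -0.4 0.7'
python3 -m crank '0 0 -0.0833 2.94 -2.22 -0.4 0.7;0 0 -0.0833 2.94 -2.22 -0.4 0.7;0 0 -0.0833 2.94 -2.22 -0.4 0.7;0 0 -0.0833 2.94 -2.22 -0.4 0.7;0 0 -0.0833 2.94 -2.22 -0.4 0.7;0 0 -0.0833 2.94 -2.22 -0.4 0.7;0 0 -0.0833 2.94 -2.22 -0.4 0.7;0 0 -0.0833 2.94 -2.22 -0.4 0.7'
python3 -m crank '0 0 -0.0833 2.94 -2.22 -0.4 0.7;0 0 -0.0833 2.94 -2.22 -0.4 0.7;0 0 -0.0833 2.94 -2.22 -0.4 0.7;0 0 -0.0833 2.94 -2.22 -0.4 0.7;0 0 -0.0833 2.94 -2.22 -0.4 0.7;0 0 -0.0833 2.94 -2.22 -0.4 0.7;0 0 -0.0833 2.94 -2.22 -0.4 0.7;0 0 -0.0833 2.94 -2.22 -0.4 0.7'
```

```text
time_s: 1.1
position: [0.39, 0.4529, 0.1826]
tool_rot: [1.379, 2.823, 0.0]
force: [0.4, -0.2, 0.4]
gripper_width: 0.0807
grasp_force: 0.0
time_s: 1.9
position: [0.6252, 0.2752, 0.1504]
tool_rot: [-2.226, -2.217, 0.0]
force: [-0.4, 0.0, 2.0]
gripper_width: 0.0807
grasp_force: 0.0
```

```bash

python3 -m crank '0 0 0 0 0.1 -2 0.7;0 0 0 0 0 -2.5 0.7;0 0 0 0 0 -2.5 0.7;0 0 0 0 0 -2.5 0.7;0 0 0 0 0 -2 0.7;0 0 0 0 0 -0.9 0.7;0 0 0 0 0 0 0.7;0 0 0 0 0 0 0.7'
python3 -m crank '0 0 0 0 0 0 -1;0 0 0 0 0 0 -1;0 0 0 0 0 0 -1;0 0 0 0 0 0 -1;0 0 0 0 0 0 -1;0 0 0 0 0 0 -1;0 0 0 0 0 0 -1;0 0 0 0 0 0 -1'
```

```text
time_s: 2.7
position: [0.6248, 0.2776, 0.0276]
tool_rot: [2.222, 2.22, 0.002]
force: [-0.0, -0.0, -0.5]
gripper_width: 0.0805
grasp_force: 0.0
time_s: 3.5
position: [0.6244, 0.2775, 0.0272]
tool_rot: [2.222, 2.22, 0.001]
force: [-1.1, 0.8, 3.0]
gripper_width: 0.0516
grasp_force: 30.0
```

```bash

python3 -m crank '0 0 0 0 0 0.8 -1;0 0 0 0 0 1.5 -1;0 0 0 0 0 2 -1;0 0 0 0 0 2 -1;0 0 0 0 0 2 -1;0 0 0 0 0 1.7 -1;0 0 0 0 0 0 -1;0 0 0 0 0 0 -1'
python3 - <<'E'
from h import *
a=robot.camera("side")[100:300,100:360,::-1];b=robot.camera("top")[90:290,140:370,::-1]
cv2.imwrite("pics/c2.png",np.hstack([cv2.resize(x,None,fx=1.6,fy=1.6,interpolation=2) for x in(a,b)]))
E
```

```text
time_s: 4.3
position: [0.6243, 0.2773, 0.1271]
tool_rot: [2.222, 2.22, 0.001]
force: [0.3, 0.3, -0.7]
gripper_width: 0.0517
grasp_force: 30.0
```

View pics/c2.png

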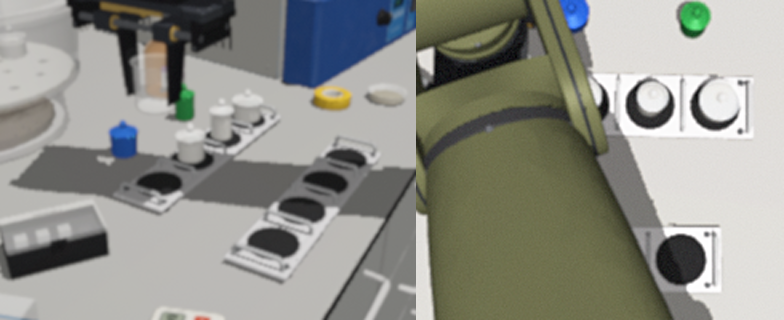

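The beaker hangs upright in the fingers over its freed pad, which the side view shows at crop (159,185). The other vessels are undisturbed.

```bash
python3 - <<'E'
from h import *
im=robot.camera("side").max(2);m=(im<50).astype('uint8');n,l,st,ce=cv2.connectedComponentsWithStats(m)
for i in range(1,n):
    if 100<st[i,4]<700 and 150<ce[i][1]: print(ce[i].round(1),st[i],ray("side",ce[i],.013).round(4))
g=lambda x,y:(160+(x+.5)/4-.5,140+(y+.5)/4-.5)
for p in((443,447),(514,368),(574,298),(626,235)):print(ray("side",g(*p),.013).round(4))
E
```

```text
[317.9 198. ] [306 195  22   9 109] [0.4435 0.0891 0.013 ]
[200.1 213.3] [186 208  27  12 231] [0.6232 0.272  0.013 ]
[304.2 212.6] [290 208  27  12 200] [0.4457 0.1627 0.013 ]
[289.2 229.3] [275 224  27  13 230] [0.4465 0.2355 0.013 ]
[271.5 250.5] [257 244  28  16 298] [0.4457 0.3126 0.013 ]
[0.4463 0.3159 0.013 ]
[0.4451 0.2438 0.013 ]
[0.4452 0.1697 0.013 ]
[0.4462 0.0927 0.013 ]
```

```bash

python3 -m crank '0 0 0 -1 -1 0 -1;0 0 0 -2.5 -2.6 0 -1;0 0 0 -3 -3.1 0 -1;0 0 0 -3 -3.1 0 -1;0 0 0 -3 -3.1 0 -1;0 0 0 -3 -3.1 0 -1;0 0 0 -1.7 -1.7 0 -1;0 0 0 -0.5 -0.5 0 -1'
python3 -m crank '0 0 0 0 0 -1 -1;0 0 0 0 0 -2 -1;0 0 0 0 0 -2 -1;0 0 0 0 0 -2 -1;0 0 0 0 0 -1.5 -1;0 0 0 0 0 -1 -1;0 0 0 0 0 0 -1;0 0 0 0 0 0 -1'
```

```text
time_s: 5.25
position: [0.445, 0.0941, 0.1252]
tool_rot: [-2.223, -2.218, 0.003]
force: [0.3, -0.3, -0.9]
gripper_width: 0.0521
grasp_force: 30.0
time_s: 6.05
position: [0.4476, 0.0957, 0.0316]
tool_rot: [-2.222, -2.221, 0.0]
force: [0.5, -0.1, 0.4]
gripper_width: 0.0519
grasp_force: 30.0
```

```bash

python3 -m crank '0 0 0 0 0 -0.2 -1;0 0 0 0 0 -0.15 -1;0 0 0 0 0 0 -1;0 0 0 0 0 0 -1;0 0 0 0 0 0 0.7;0 0 0 0 0 0 0.7;0 0 0 0 0 0 0.7;0 0 0 0 0 0 0.7'
python3 -m crank '0 0 0 0 0 0 0.7;0 0 0 0 0 2 0.7;0 0 0 0 0 3 0.7;0 0 0 0 0 4 0.7;0 0 0 0 0 4 0.7;0 0 0 0 0 0 0.7;0 0 0 0 0 0 0.7;0 0 0 0 0 0 0.7'
```

```text
time_s: 6.85
position: [0.4473, 0.0953, 0.0283]
tool_rot: [2.222, 2.22, 0.0]
force: [0.1, 0.2, -0.3]
gripper_width: 0.0776
grasp_force: 0.0
time_s: 7.65
position: [0.4462, 0.0952, 0.1566]
tool_rot: [-2.221, -2.219, 0.003]
force: [0.0, 0.3, -1.2]
gripper_width: 0.0809
grasp_force: 0.0
```

```bash

python3 -m crank '0 0 0 1.2 0.7 0 0.4;0 0 0 3 1.8 0 0.4;0 0 0 3.5 2 0 0.4;0 0 0 3.5 2 0 0.4;0 0 0 3.5 2 0 0.4;0 0 0 2 1.2 0 0.4;0 0 0 0.8 0.6 0 0.4;0 0 0 0 0 0 0.4'
python3 - <<'E'
from h import *
print(robot.sense()["position"])
a=robot.camera("side")[100:300,100:360,::-1];b=robot.camera("top")[90:290,140:370,::-1]
cv2.imwrite("pics/c3.png",np.hstack([cv2.resize(x,None,fx=1.6,fy=1.6,interpolation=2) for x in(a,b)]))
E
```

```text
time_s: 8.45
position: [0.6215, 0.1985, 0.1558]
tool_rot: [-2.22, -2.22, 0.005]
force: [0.8, 0.2, -0.4]
gripper_width: 0.0668
grasp_force: 0.0
[0.62153092 0.19850086 0.15581877]
```

View pics/c3.png

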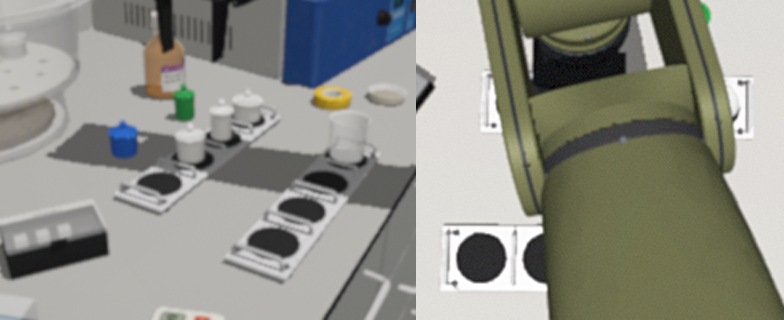

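The side view shows the beaker upright on the rightmost pad of the empty rack, at crop (348,140). The open fingers are above the middle bottle.

```bash

python3 -m crank '0 0 0 0.1 0 -2 0.4;0 0 0 0 0 -2.5 0.4;0 0 0 0 0 -2.5 0.4;0 0 0 0 0 -2.5 0.4;0 0 0 0 0 -2 0.4;0 0 0 0 0 -1.4 0.4;0 0 0 0 0 0 0.4;0 0 0 0 0 0 0.4'
python3 -m crank '0 0 0 0 0 0 -1;0 0 0 0 0 0 -1;0 0 0 0 0 0 -1;0 0 0 0 0 0 -1;0 0 0 0 0 0 -1;0 0 0 0 0 0 -1;0 0 0 0 0 0 -1;0 0 0 0 0 0 -1'
python3 -m crank '0 0 0 0 0 0.8 -1;0 0 0 0 0 1.5 -1;0 0 0 0 0 2 -1;0 0 0 0 0 2 -1;0 0 0 0 0 2 -1;0 0 0 0 0 1.7 -1;0 0 0 0 0 0 -1;0 0 0 0 0 0 -1'
python3 - <<'E'
from h import *
a=robot.camera("side")[100:300,100:360,::-1]
cv2.imwrite("pics/c4.png",cv2.resize(a,None,fx=3,fy=3,interpolation=2))
E
```

```text
time_s: 9.35
position: [0.6232, 0.1981, 0.0298]
tool_rot: [2.222, 2.22, 0.001]
force: [0.2, 0.3, 0.6]
gripper_width: 0.0667
grasp_force: 0.0
time_s: 10.15
position: [0.6236, 0.1984, 0.0297]
tool_rot: [2.222, 2.22, 0.001]
force: [0.8, -0.6, 3.1]
gripper_width: 0.0374
grasp_force: 30.0
time_s: 10.95
position: [0.6232, 0.1984, 0.1295]
tool_rot: [2.222, 2.22, 0.001]
force: [-0.5, -0.2, 0.0]
gripper_width: 0.0374
grasp_force: 30.0
```

View pics/c4.png

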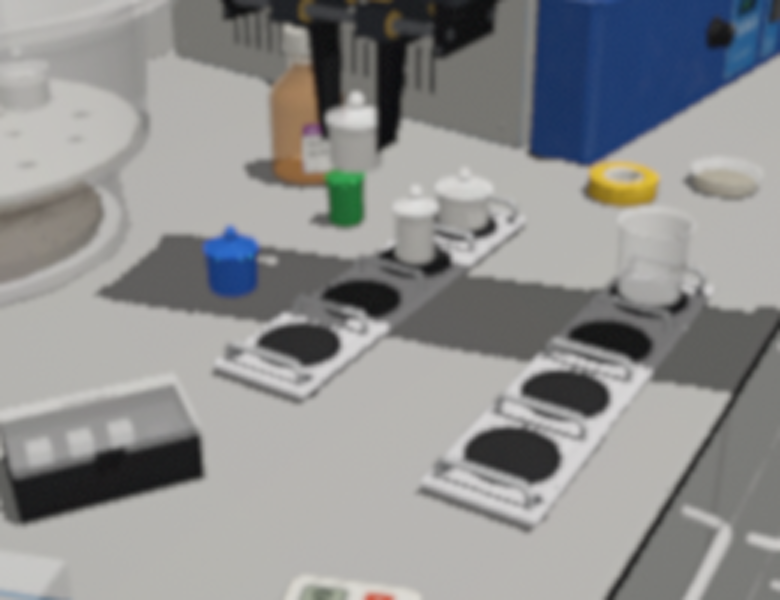

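The middle bottle hangs upright at (355,130). The decoys are untouched, and the beaker is standing at (652,258).

```bash

python3 -m crank '0 0 0 -1 -0.2 0 -1;0 0 0 -2.5 -0.5 0 -1;0 0 0 -3.5 -0.7 0 -1;0 0 0 -3.5 -0.7 0 -1;0 0 0 -3.5 -0.7 0 -1;0 0 0 -2.5 -0.5 0 -1;0 0 0 -1.1 -0.15 0 -1;0 0 0 0 0 0 -1'
python3 -m crank '0 0 0 0 0 -1 -1;0 0 0 0 0 -2 -1;0 0 0 0 0 -2 -1;0 0 0 0 0 -2 -1;0 0 0 0 0 -1.5 -1;0 0 0 0 0 -1 -1;0 0 0 0 0 0 -1;0 0 0 0 0 0 -1'
```

```text
time_s: 11.8
position: [0.4457, 0.1636, 0.1283]
tool_rot: [-2.222, -2.221, 0.001]
force: [-0.0, -0.2, -1.0]
gripper_width: 0.0371
grasp_force: 30.0
time_s: 12.6
position: [0.4478, 0.1639, 0.0342]
tool_rot: [-2.222, -2.22, 0.0]
force: [1.2, 0.6, -0.7]
gripper_width: 0.0372
grasp_force: 30.0
```

```bash

python3 -m crank '0 0 0 0 0 -0.2 -1;0 0 0 0 0 -0.2 -1;0 0 0 0 0 0 -1;0 0 0 0 0 0 -1;0 0 0 0 0 0 0.4;0 0 0 0 0 0 0.4;0 0 0 0 0 0 0.4;0 0 0 0 0 0 0.4'
python3 -m crank '0 0 0 0 0 0 0.4;0 0 0 0 0 2 0.4;0 0 0 0 0 3 0.4;0 0 0 0 0 4 0.4;0 0 0 0 0 4 0.4;0 0 0 0 0 0 0.4;0 0 0 0 0 0 0.4;0 0 0 0 0 0 0.4'
python3 -m crank '0 0 0 1 -0.2 0 0.4;0 0 0 2.5 -0.6 0 0.4;0 0 0 3.5 -0.8 0 0.4;0 0 0 3.5 -0.8 0 0.4;0 0 0 3.5 -0.8 0 0.4;0 0 0 2.5 -0.5 0 0.4;0 0 0 1 -0.1 0 0.4;0 0 0 0 0 0 0.4'
python3 - <<'E'
from h import *
a=robot.camera("side")[100:300,100:360,::-1]
cv2.imwrite("pics/c5.png",cv2.resize(a,None,fx=3,fy=3,interpolation=2))
E
```

```text
time_s: 13.4
position: [0.4473, 0.1639, 0.0303]
tool_rot: [2.222, 2.22, 0.0]
force: [-0.5, 0.6, 0.4]
gripper_width: 0.0632
grasp_force: 0.0
time_s: 14.2
position: [0.4462, 0.1636, 0.1586]
tool_rot: [-2.221, -2.22, 0.004]
force: [0.3, -0.8, -0.4]
gripper_width: 0.0663
grasp_force: 0.0
time_s: 15.0
position: [0.6225, 0.1254, 0.1583]
tool_rot: [-2.222, -2.218, 0.003]
force: [-0.2, -0.8, -0.1]
gripper_width: 0.0664
grasp_force: 0.0
```

View pics/c5.png

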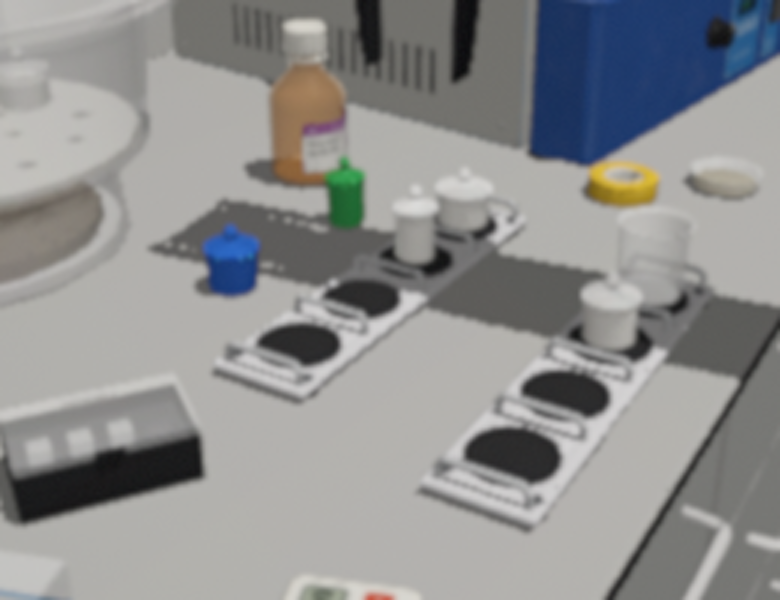

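The middle bottle stands upright on its new pad at (610,318). The fingers are over the slim bottle at (414,230).

```bash

python3 -m crank '0 0 0 0 0 -2 0.4;0 0 0 0 0 -2.5 0.4;0 0 0 0 0 -2.5 0.4;0 0 0 0 0 -2.5 0.4;0 0 0 0 0 -2 0.4;0 0 0 0 0 -1 0.4;0 0 0 0 0 0 0.4;0 0 0 0 0 0 0.4'
python3 -m crank '0 0 0 0 0 0 -1;0 0 0 0 0 0 -1;0 0 0 0 0 0 -1;0 0 0 0 0 0 -1;0 0 0 0 0 0 -1;0 0 0 0 0 0 -1;0 0 0 0 0 0 -1;0 0 0 0 0 0 -1'
python3 -m crank '0 0 0 0 0 0.8 -1;0 0 0 0 0 1.5 -1;0 0 0 0 0 2 -1;0 0 0 0 0 2 -1;0 0 0 0 0 2 -1;0 0 0 0 0 1.7 -1;0 0 0 0 0 0 -1;0 0 0 0 0 0 -1'
python3 - <<'E'
from h import *
a=robot.camera("side")[100:300,100:360,::-1]
cv2.imwrite("pics/c6.png",cv2.resize(a,None,fx=3,fy=3,interpolation=2))
E
```

```text
time_s: 15.85
position: [0.6223, 0.1261, 0.036]
tool_rot: [2.222, 2.221, 0.001]
force: [0.5, 0.1, 0.1]
gripper_width: 0.0662
grasp_force: 0.0
time_s: 16.65
position: [0.6221, 0.1259, 0.0353]
tool_rot: [-2.222, -2.22, 0.0]
force: [-1.0, -1.0, 2.3]
gripper_width: 0.032
grasp_force: 30.0
time_s: 17.45
position: [0.6224, 0.1258, 0.1356]
tool_rot: [2.222, 2.22, 0.001]
force: [-1.0, 0.2, -0.7]
gripper_width: 0.0314
grasp_force: 30.0
```

View pics/c6.png

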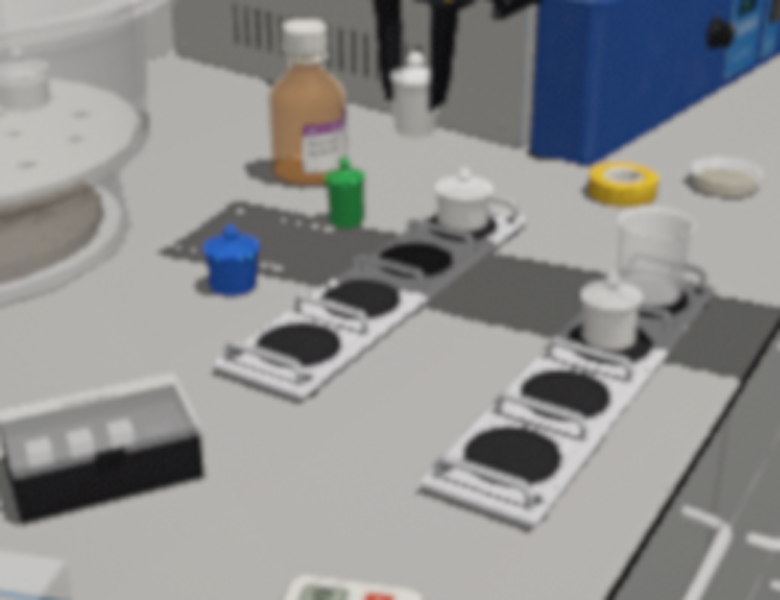

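The slim bottle hangs upright at (412,97), and its old pad is empty.

```bash

python3 -m crank '0 0 0 -1 0.6 0 -1;0 0 0 -2.5 1.6 0 -1;0 0 0 -3.5 2.3 0 -1;0 0 0 -3.5 2.3 0 -1;0 0 0 -3.5 2.3 0 -1;0 0 0 -2.5 1.6 0 -1;0 0 0 -1 0.65 0 -1;0 0 0 0 0 0 -1'
python3 -m crank '0 0 0 0 0 -1 -1;0 0 0 0 0 -2 -1;0 0 0 0 0 -2 -1;0 0 0 0 0 -2 -1;0 0 0 0 0 -1.5 -1;0 0 0 0 0 -1 -1;0 0 0 0 0 0 -1;0 0 0 0 0 0 -1'
```

```text
time_s: 18.3
position: [0.4455, 0.2398, 0.1343]
tool_rot: [-2.219, -2.223, 0.002]
force: [0.9, -0.2, -0.8]
gripper_width: 0.0318
grasp_force: 30.0
time_s: 19.1
position: [0.4478, 0.2393, 0.0404]
tool_rot: [2.223, 2.22, 0.001]
force: [0.4, 0.3, 0.1]
gripper_width: 0.0316
grasp_force: 30.0
```

```bash

python3 -m crank '0 0 0 0 0 -0.25 -1;0 0 0 0 0 -0.2 -1;0 0 0 0 0 0 -1;0 0 0 0 0 0 -1;0 0 0 0 0 0 0.4;0 0 0 0 0 0 0.4;0 0 0 0 0 0 0.4;0 0 0 0 0 0 0.4'
python3 -m crank '0 0 0 0 0 0 0.4;0 0 0 0 0 2 0.4;0 0 0 0 0 3 0.4;0 0 0 0 0 4 0.4;0 0 0 0 0 4 0.4;0 0 0 0 0 0 0.4;0 0 0 0 0 0 0.4;0 0 0 0 0 0 0.4'
python3 -m crank '0 0 0 1 -1 0 0.5;0 0 0 2.5 -2.8 0 0.5;0 0 0 3.5 -3.5 0 0.5;0 0 0 3.5 -3.5 0 0.5;0 0 0 3 -3.4 0 0.5;0 0 0 2.5 -2.8 0 0.5;0 0 0 1.4 -1.7 0 0.5;0 0 0 0 0 0 0.5'
python3 - <<'E'
from h import *
a=robot.camera("side")[100:300,100:360,::-1]
cv2.imwrite("pics/c7.png",cv2.resize(a,None,fx=3,fy=3,interpolation=2))
E
```

```text
time_s: 19.9
position: [0.4473, 0.2394, 0.0358]
tool_rot: [2.222, 2.221, 0.0]
force: [0.2, -0.0, -0.1]
gripper_width: 0.0582
grasp_force: 0.0
time_s: 20.7
position: [0.4462, 0.2389, 0.164]
tool_rot: [-2.222, -2.22, 0.004]
force: [-0.4, -0.8, 0.3]
gripper_width: 0.066
grasp_force: 0.0
time_s: 21.5
position: [0.6219, 0.0498, 0.164]
tool_rot: [-2.225, -2.216, 0.003]
force: [0.6, 0.6, 0.6]
gripper_width: 0.0715
grasp_force: 0.0
```

View pics/c7.png

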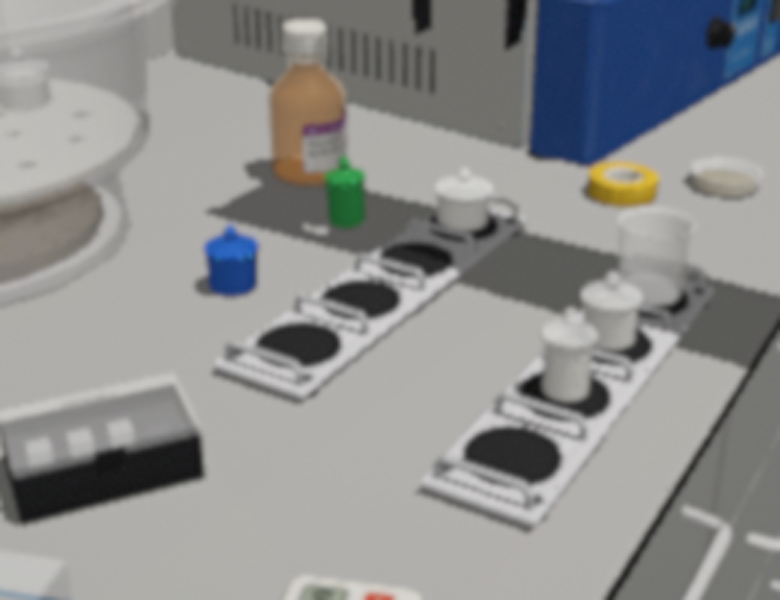

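The slim bottle stands upright on the second pad from the left at (568,360). Wide is the last one left, at (464,203).

```bash

python3 -m crank '0 0 0 0 0 -2 0.5;0 0 0 0 0 -3 0.5;0 0 0 0 0 -3 0.5;0 0 0 0 0 -3 0.5;0 0 0 0 0 -2 0.5;0 0 0 0 0 -1.2 0.5;0 0 0 0 0 0 0.5;0 0 0 0 0 0 0.5'
python3 -m crank '0 0 0 0 0 0 -1;0 0 0 0 0 0 -1;0 0 0 0 0 0 -1;0 0 0 0 0 0 -1;0 0 0 0 0 0 -1;0 0 0 0 0 0 -1;0 0 0 0 0 0 -1;0 0 0 0 0 0 -1'
python3 -m crank '0 0 0 0 0 0.8 -1;0 0 0 0 0 1.5 -1;0 0 0 0 0 2 -1;0 0 0 0 0 2 -1;0 0 0 0 0 2 -1;0 0 0 0 0 1.7 -1;0 0 0 0 0 1 -1;0 0 0 0 0 0 -1'
python3 - <<'E'
from h import *
a=robot.camera("side")[100:300,100:360,::-1]
cv2.imwrite("pics/c8.png",cv2.resize(a,None,fx=3,fy=3,interpolation=2))
E
```

```text
time_s: 22.35
position: [0.6214, 0.053, 0.0245]
tool_rot: [2.221, 2.221, 0.001]
force: [-0.1, -0.1, 0.3]
gripper_width: 0.0714
grasp_force: 0.0
time_s: 23.15
position: [0.6216, 0.0523, 0.0242]
tool_rot: [2.222, 2.22, 0.001]
force: [-1.1, 0.1, 4.7]
gripper_width: 0.0434
grasp_force: 30.0
time_s: 23.95
position: [0.6223, 0.0524, 0.136]
tool_rot: [2.221, 2.219, 0.004]
force: [0.3, -0.6, -0.1]
gripper_width: 0.0435
grasp_force: 30.0
```

View pics/c8.png

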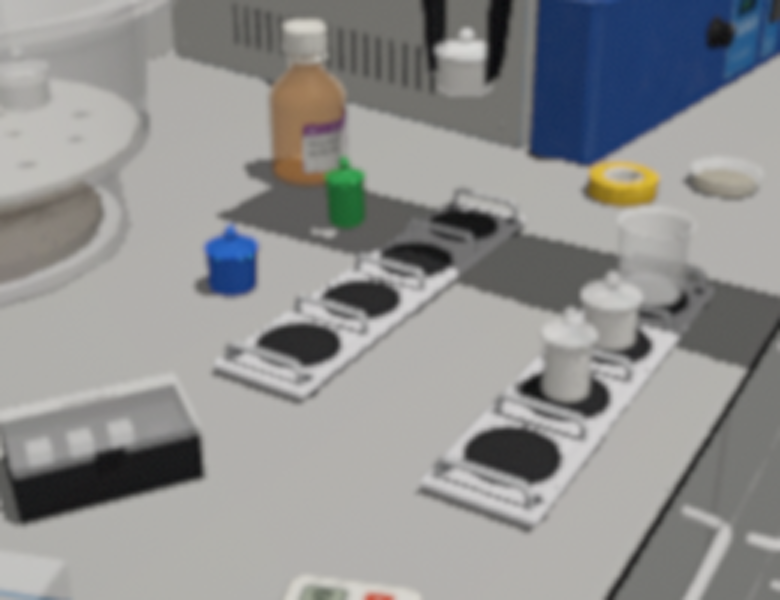

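The wide bottle hangs upright at (463,65), and the full rack is now empty.

```bash

python3 -m crank '0 0 0 -1 1.5 0 -1;0 0 0 -2.3 3.5 0 -1;0 0 0 -2.7 4.1 0 -1;0 0 0 -2.7 4.1 0 -1;0 0 0 -2.7 4.1 0 -1;0 0 0 -2.7 4.1 0 -1;0 0 0 -2.2 3.3 0 -1;0 0 0 -1.1 1.4 0 -1'
python3 -m crank '0 0 0 0 0 0 -1;0 0 0 0 0 -1 -1;0 0 0 0 0 -2 -1;0 0 0 0 0 -2 -1;0 0 0 0 0 -2 -1;0 0 0 0 0 -2 -1;0 0 0 0 0 -1 -1;0 0 0 0 0 0 -1'
```

```text
time_s: 24.8
position: [0.4434, 0.3157, 0.132]
tool_rot: [-2.217, -2.223, 0.004]
force: [0.6, -0.6, -0.6]
gripper_width: 0.0439
grasp_force: 30.0
time_s: 25.6
position: [0.4459, 0.3116, 0.031]
tool_rot: [-2.223, -2.218, 0.008]
force: [-0.3, -0.5, -0.3]
gripper_width: 0.0435
grasp_force: 30.0
```

```bash

python3 -m crank '0 0 0 0 0 -0.2 -1;0 0 0 0 0 0 -1;0 0 0 0 0 0 -1;0 0 0 0 0 0 -1;0 0 0 0 0 0 -1;0 0 0 0 0 0 -1;0 0 0 0 0 0 -1;0 0 0 0 0 0 -1'
```

```text
time_s: 26.4
position: [0.4472, 0.3134, 0.0317]
tool_rot: [2.222, 2.221, 0.0]
force: [0.3, 0.1, -0.8]
gripper_width: 0.0439
grasp_force: 30.0
```

```bash

python3 -m crank '0 0 0 0 0 -0.3 -1;0 0 0 0 0 -0.2 -1;0 0 0 0 0 -0.2 -1;0 0 0 0 0 0 -1;0 0 0 0 0 0 -1;0 0 0 0 0 0 0.5;0 0 0 0 0 0 0.5;0 0 0 0 0 0 0.5'
python3 -m crank '0 0 0 0 0 0 0.5;0 0 0 0 0 0 0.5;0 0 0 0 0 2 0.5;0 0 0 0 0 3 0.5;0 0 0 0 0 4 0.5;0 0 0 0 0 4 0.5;0 0 0 0 0 4 0.5;0 0 0 0 0 0 0.5'
python3 -m crank '0 0 0 -2 2 0 0.5;0 0 0 -2 4 0 0.5;0 0 0 -3 4 0 0.5;0 0 0 -3 4 0 0.5;0 0 0 -3 4 0 0.5;0 0 0 -3 4 0 0.5;0 0 0 -3 4 0 0.5;0 0 0 -2 2 0 0.5'
python3 - <<'E'
from h import *
b=robot.camera("top")[130:290,140:370,::-1];a=robot.camera("side")[130:280,200:360,::-1]
cv2.imwrite("pics/c9.png",cv2.resize(b,None,fx=3.4,fy=3.4,interpolation=2))
cv2.imwrite("pics/c10.png",cv2.resize(a,None,fx=4,fy=4,interpolation=2))
E
```

```text
time_s: 27.2
position: [0.4473, 0.3134, 0.0248]
tool_rot: [2.222, 2.22, 0.0]
force: [-0.7, 0.0, -0.1]
gripper_width: 0.0622
grasp_force: 0.0
time_s: 28.0
position: [0.4506, 0.3153, 0.2025]
tool_rot: [2.22, 2.218, 0.02]
force: [1.0, 0.7, 1.1]
gripper_width: 0.0714
grasp_force: 0.0
time_s: 28.8
position: [0.2346, 0.5955, 0.1937]
tool_rot: [-2.219, -2.223, 0.001]
force: [0.0, 0.3, -0.1]
gripper_width: 0.0712
grasp_force: 0.0
```

View pics/c9.png

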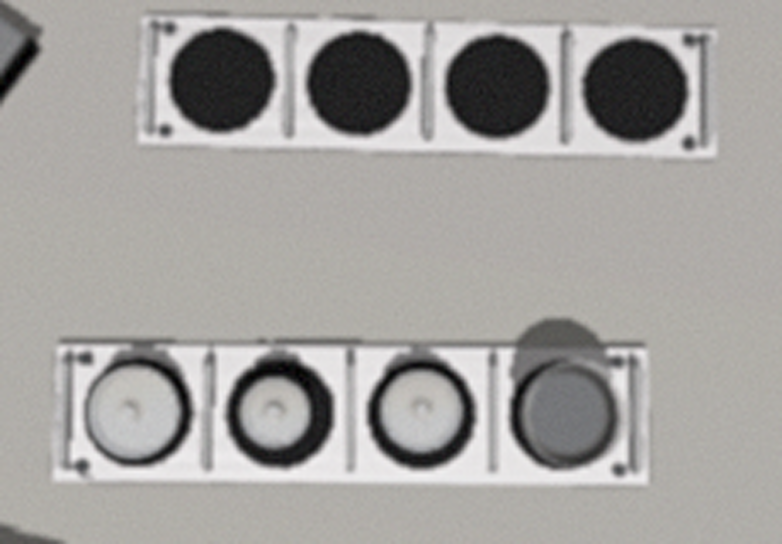

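View pics/c10.png

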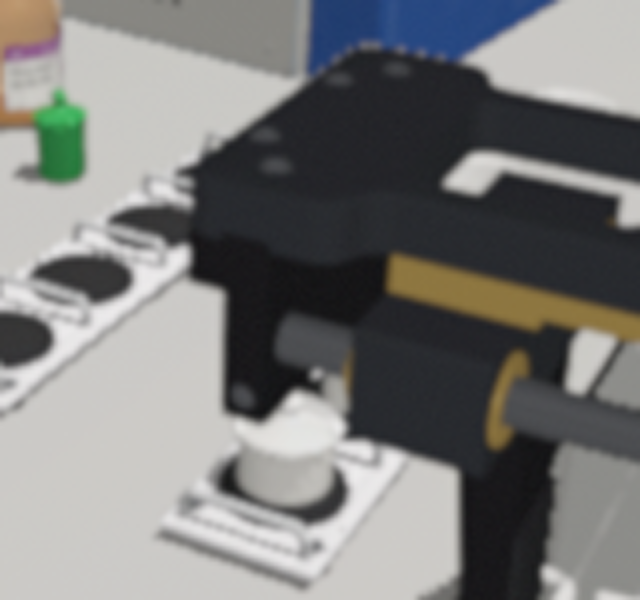

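All four stand upright. The top crop shows wide (130,408), slim (274,407), middle (421,407) and the beaker (567,415) on their pads. Next I check how well each is centred.

```bash
python3 - <<'E'
from h import *
f=lambda x,y:(140+(x+.5)/3.4-.5,130+(y+.5)/3.4-.5)
pads=dict(wide=(.4491,.3141),slim=(.4494,.2403),mid=(.4493,.1665),beaker=(.4494,.0929))
for n,p,z in(("wide",(130,408),.058),("slim",(274,407),.070),("mid",(421,407),.062),("beaker",(569,415),.016)):
    print(n,((ray("top",f(*p),z)[:2]-pads[n])*1000).round(1))
im=robot.camera("top");g=im.max(2);n,l,st,ce=cv2.connectedComponentsWithStats((g<45).astype('uint8'))
print([(ray("top",ce[i],.013)[:2].round(4)) for i in range(1,n) if 500<st[i,4]<1000])
E
```

```text
wide [ 1.9 -2.6]
slim [ 2.5 -1. ]
mid [3.2 0.8]
beaker [-0.3 -3.2]
[array([0.6258, 0.2745]), array([0.6246, 0.201 ]), array([0.6234, 0.1271]), array([0.622, 0.053])]
```

```bash
python3 -c "
from cell import robot
print(robot.sign_off())"
```

```text
the job is handed in; nothing more can be done
None
```

The job is handed in, verdict not shown: all four vessels stand upright on the empty rack's pads in reverse order (wide, slim, middle, beaker from the left), within about 4 mm of pad centre in the last top picture.

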